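Clear away the cup carrier after egg dyeing

ROBOT

A 6-joint arm with a two-finger parallel gripper is mounted at the origin on the work surface. World frame = base frame: x ahead of the robot, y to its left, z up, the work surface at z = 0. Lengths are in m, angles in degrees, forces in N, time in s.
With the tool pointing down it reaches from about 0.25 to 0.725 m from the base axis. Payload 9.7 kg.
Tool frame: the origin (TCP) lies on the centre line of the jaws, within the pads' length; the fingertips stand 14 mm ahead of it and the grasp point (between the pads) lies 5 mm behind it; z points along the fingers, y is the line along which they close (so a half turn about z gives the same grasp; the last joint's range is limited). The gripper opens to 85 mm and grips with 20 to 120 N. Pads are 22 mm wide; open, the fingers measure 114 mm over their backs; the gripper's body (76 mm by 85 mm) begins 54 mm behind the grasp point. The pads swing forward as they close: fully open they stand 13 mm farther back than shut.
Start: joints at [-69.099, 4.979, 10.078, 95.1, 0, 90], TCP at [0.196, -0.514, 0.245] pointing down, gripper open.
Joint ranges: [-179.16, 179.16], [-48.56, 103.87], [-65.8, 70.77], [-126.05, 130.52], [-82.76, 87.17], [-180, 180]. Speed limits (degrees/s): [127.2, 127.2, 147.25, 180, 180, 180].

INTERFACE

Orientations are given as [roll, pitch, yaw] about the fixed x, y, z axes, in that order (R = Rz(yaw) Ry(pitch) Rx(roll)).
In Python, from workcell import bot, camera, get_calibration, ticket gives the robot as it stands. The module is installed in compiled form; this text tells all that it offers.
- The arm moves only by the tool send_rows, never from a script. Its arguments are lists of equal length, an entry for each row: "linear": the shift along the tool's x, y, z in m, a list of three; "twist": the turn, a rotation vector about the tool's x, y, z in units of 10 degrees (1.0 is 10 degrees), a list of three; "gripper": the opening in per cent of the stroke, from 0 (shut) to 100 (fully open). In form: {"linear": [[x, y, z], ...], "twist": [[wx, wy, wz], ...], "gripper": [gripper, ...]}. A call has 1 to 8 rows; each row shifts and turns the commanded pose from where the row before left it, along the tool's axes as they then stand; what a row does not reach is not made up. A row lasts 1/8 s, in which the tool goes at most 62.5 mm and 10.7 degrees, less where a joint would pass 70% of its speed; a pose out of reach is approached as far as the arm can. A call with a gripper value outside its range is refused whole. The fingers move at their own pace and stop on an object; "grip_force" is the grip in N (left out, the last holds). Time passes only in rows, so rows that do not move let the fingers close. It gives the time, the measured TCP pose, the force, the opening and the grip force at its end, in the units of the state.
- bot.get_obs(): the state, without advancing time (a new reading comes with each control period).
- camera(name): name is "scene" or "top" or "wrist"; returns the picture (480x640x3 uint8, red, green, blue); there is no depth.
- get_calibration(name): a dict with "fx", "fy", "cx", "cy" (pixels), "k1" (the pictures are not rectified: a ray, as slopes to the right and down, at radius r is drawn at 1 + k1 r^2 times it, then the intrinsics apply), "origin" and "orientation" of the camera in the world; the wrist camera has in their place "hand_eye" (4x4, takes a point from camera to tool coordinates, whose origin is the TCP and whose axes are the flange's). Camera axes: x right, y down, z forward; pixel columns grow to the right and rows downward; lengths in m; the calibration is good to about 2 mm. A picture is of the moment at which its call begins: read the wrist's pose just before it. get_calibration takes no time and is no camera call.
- ticket.job_done(): hands the job in; it is judged then, once.
The state is a dict: "time": time; "q": joint angles; "qd": joint speeds; "joint_efforts": joint torques, N m; "ee_pos": TCP position; "tcp_rot": TCP orientation; "wrist_force": force on the tool from outside, world axes, zero at the start; "torque": the same for the moment, N m; "opening": finger opening in m; "grasp_force": force on a finger pad.
Only numpy, scipy, OpenCV 4.12 (cv2) and the standard library are available. Lean on these libraries where they do the work, as an engineer would, in place of code of your own. Each camera call takes 0.05 s, during which the arm holds its last target. There are 200 camera calls.

TASK

Clear up after the egg dyeing: lift the blue dye cup straight up out of the cardboard cup carrier and gently stand it upright on the round green drip mat. Then slide the empty carrier along the counter, without lifting it, until it is in front of the yellow paper bin, and push it off the counter's edge so that it drops into the bin. Leave the jar, the pen box and the eggs where they are.

Things in the scene. Friction and masses are not known exactly. Their poses are not given: they have to be found in the camera images.
- carrier: loose cup carrier of brown moulded cardboard, a low block 105 mm (its x) by 190 mm (its y) by 45 mm high, about 60 g, too wide to grip across. Two round wells, 59 mm wide and 35 mm deep, open at the top, centred at y = -46 mm and y = +46 mm. Origin: centre of its underside, z up. The long side is roughly parallel to the counter's edge at the start. The counter top is at z = 0 and the straight edge over which it is to be pushed lies along y at x = 0.70 m
- dye_cup: loose blue plastic cup, empty, 100 mm tall, 53 mm wide at the foot, 56 mm wide 35 mm up, 59 mm wide at the rim, wall 3 mm, about 90 g. Origin: centre of its foot, z up. It starts upright in the carrier's well at y = -46 mm, its foot 10 mm above the counter, so its upper 65 mm stand clear of the carrier; the other well is empty
- drip_mat: round green drip mat, 130 mm across and 6 mm thick, lying fixed on the counter. Origin: centre of its underside
- bin_rim (a point): middle of the near rim of the yellow open paper bin, which stands fixed on the floor just beyond and slightly under the counter's edge. The rim is 60 mm below the counter top; from this point the bin reaches 270 mm in +x, 150 mm to either side in y; walls 5 mm. It is filled with flattened boxes to a firm level 115 mm below its rim. Axes as the world's
- egg_carton: bystander: cardboard carton of six coloured eggs, 105 by 155 mm, 74 mm high, loose. Origin: centre of its underside
- jar: bystander: white jar with a green cap, 70 mm across, 120 mm high, loose. Origin: centre of its underside
- pen_box: bystander: open blue box of felt pens, 90 by 130 mm, about 115 mm high with the pens, loose. Origin: centre of its underside
Mind the look-alikes: they are no part of the job. Leave any pink look-alike of the dye_cup alone.

How it is judged (in metres and radians):
On the way, in this order (a step that is already met when the one before it is completed fails the run):
1. the dye cup stands upright on the drip mat, let go, the carrier still on the counter (horizontal distance between dye_cup and drip_mat below 0.036 m and angle between dye_cup's own z axis and vertical below 0.1 rad and height (world z) of dye_cup below 0.012 m and contact force between the fingers and dye_cup below 0.1 N and linear speed of dye_cup below 0.03 m/s and height (world z) of carrier above -0.01 m), for 0.2 s.
2. the carrier lies in the paper bin (height (world z) of carrier below -0.07 m and x of carrier in the frame of bin_rim between 0.005 and 0.265 m and y of carrier in the frame of bin_rim between -0.145 and 0.145 m), for 0.2 s.
At the end, for the whole second after the job is handed in: The dye cup stands upright (within 0.1 rad) and at rest with its whole foot on the drip mat (its centre within 36 mm of the mat's), and the carrier lies at rest inside the paper bin, the middle of its underside more than 70 mm below the counter top (below the rim) (all of step 2 and horizontal distance between dye_cup and drip_mat below 0.036 m and angle between dye_cup's own z axis and vertical below 0.1 rad and height (world z) of dye_cup between 0 and 0.012 m and linear speed of carrier below 0.05 m/s and linear speed of dye_cup below 0.02 m/s); the robot touches nothing.
It fails at once if the carrier is lifted more than 30 mm off the counter (height (world z) of carrier above 0.03 m).
It fails at once if the dye cup is tipped over (more than 0.8 rad) (angle between dye_cup's own z axis and vertical above 0.8 rad).
It fails at once if the dye cup is let go more than 20 mm above the drip mat (horizontal distance between dye_cup and drip_mat below 0.08 m and height (world z) of dye_cup above 0.026 m and contact force between the fingers and dye_cup below 0.05 N).
It fails at once if the eggs, the jar or the pen box are moved more than 25 mm (distance of any of egg_carton, jar, pen_box from where it was at the start of the episode above 0.025 m).
It also fails if it takes over 70 s, if anything falls off the work surface, if the arm or the gripper's body presses on something with over 40 N, if the wrist force passes 120 N, or if a joint passes its speed limit or range.

## Working session

There is one attempt and no reset: what is moved stays moved. The work goes in short steps, Python scripts to look and compute and a tool call to move; the robot and the scene stay as the last step left them, time stands still between calls to the robot, and variables do not carry over. Pictures are saved under pics/ and viewed, at most 10 in all, crops included, and the job is handed in when it is done.

Besides the shell and the picture viewer there is one more tool, called after "Emit:" by a JSON object that holds its "method" and its "body". send_rows: Moves the arm, as the interface text tells. Its arguments: {"type":"object","properties":{"linear":{"type":"array"},"twist":{"type":"array"},"gripper":{"type":"array"},"grip_force":{"type":"number"}},"required":["linear","twist","gripper"]}

```bash
mkdir -p pics; python3 - <<'E'
from workcell import bot,camera,get_calibration
import cv2,numpy as np
for n in("scene","top"):
    cv2.imwrite(f"pics/{n}0.png",camera(n)[:,:,::-1]); c=get_calibration(n); print(n,{k:np.round(v,4).tolist() for k,v in c.items()})
print({k:np.round(v,4).tolist() for k,v in get_calibration("wrist").items()})
print({k:np.round(v,3).tolist() for k,v in bot.get_obs().items()})
E
```

```text
scene {'fx': 520.1278, 'fy': 520.1278, 'cx': 323.2037, 'cy': 235.6413, 'k1': -0.1492, 'origin': [1.1627, 0.1006, 1.0341], 'orientation': [-148.7537, -0.1277, 97.9615]}
top {'fx': 577.431, 'fy': 577.431, 'cx': 319.7409, 'cy': 245.4463, 'k1': -0.1677, 'origin': [0.3355, 0.0148, 1.1348], 'orientation': [-168.2483, 0.2309, -95.3193]}
{'fx': 347.1805, 'fy': 347.1805, 'cx': 319.7286, 'cy': 238.9304, 'k1': -0.0089, 'hand_eye': [[0.0012, -0.9617, -0.274, 0.0694], [1.0, 0.0012, 0.0001, 0.0009], [0.0002, -0.274, 0.9617, -0.1281], [0.0, 0.0, 0.0, 1.0]]}
{'time': 0.1, 'q': [-69.098, 5.008, 10.039, 95.1, -0.001, 90.0], 'qd': [0.05, 0.009, 0.036, 0.112, -0.083, -0.004], 'joint_efforts': [-0.0, -52.156, 46.565, 0.016, 0.0, -0.0], 'ee_pos': [0.196, -0.514, 0.245], 'tcp_rot': [-179.931, 0.001, 20.902], 'wrist_force': [-0.283, 1.04, -0.245], 'torque': [0.022, 0.043, -0.021], 'grasp_force': 0.0, 'opening': 0.085}
```

View pics/top0.png

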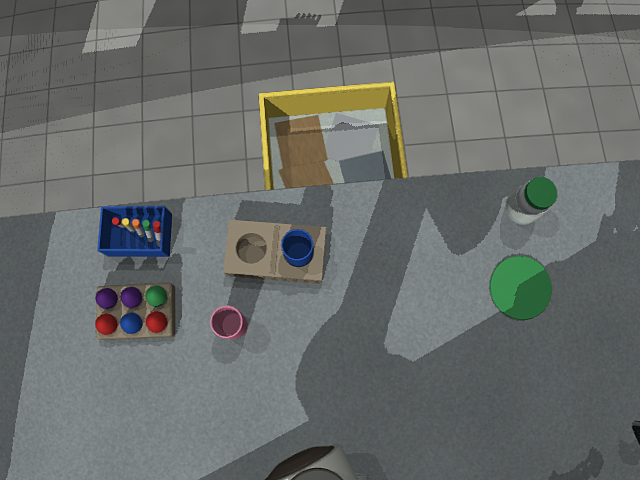

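View pics/scene0.png

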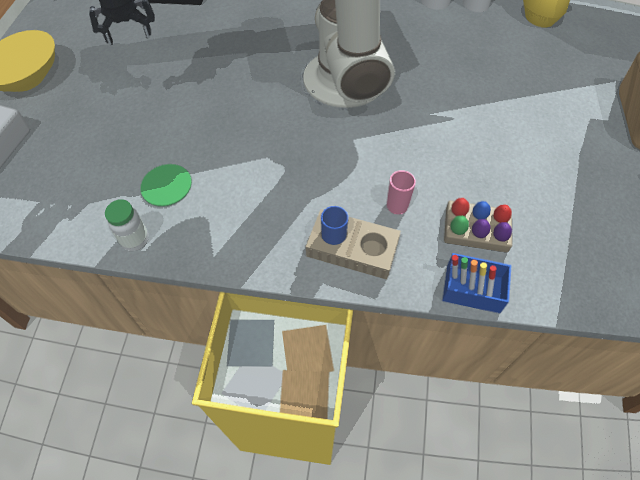

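Top view: the blue cup in the carrier is at (298,248). The look-alikes are the pink cup at (228,322), the blue egg at (131,323) and the blue pen box at (135,231); the green jar cap at (540,193) could pass for the mat at (521,287). I choose the blue cup in the carrier well and the flat green disc. The bin rim spans about (272–408, 182).

```bash
cat > h.py <<'E'
import numpy as np,cv2
from scipy.spatial.transform import Rotation as R
from workcell import bot,camera,get_calibration
def ray(n,uv,obs=None):
    c=get_calibration(n)
    K=np.array([[c["fx"],0,c["cx"]],[0,c["fy"],c["cy"]],[0,0,1.]])
    p=cv2.undistortPoints(np.array(uv,float).reshape(-1,1,2),K,np.array([c["k1"],0,0,0.])).reshape(-1,2)
    d=np.c_[p,np.ones(len(p))]
    if n=="wrist":
        T=c["hand_eye"]; T=np.array(T); Rw=R.from_euler("xyz",obs["tcp_rot"],degrees=True).as_matrix()
        return Rw@T[:3,3]+obs["ee_pos"], d@(Rw@T[:3,:3]).T
    return np.array(c["origin"]), d@R.from_euler("xyz",c["orientation"],degrees=True).as_matrix().T
def world(n,uv,z,obs=None):
    o,d=ray(n,uv,obs); return o+d*((z-o[2])/d[:,2])[:,None]
E
python3 - <<'E'
from h import *
np.set_printoptions(precision=4,suppress=True)
t=cv2.imread("pics/top0.png"); s=cv2.imread("pics/scene0.png")
for n,i,box in(("top",t,(470,240,570,340)),("scene",s,(130,150,200,215))):
    h=cv2.cvtColor(i,cv2.COLOR_BGR2HSV); m=cv2.inRange(h,(50,120,50),(75,255,255)); k=np.zeros_like(m); x,y,X,Y=box;k[y:Y,x:X]=m[y:Y,x:X]
    c=max(cv2.findContours(k,0,1)[0],key=cv2.contourArea)[:,0]; w=world(n,c,0.006); (a,b),r=cv2.minEnclosingCircle(w[:,:2].astype(np.float32)); print(n,"mat",a,b,r)
print("carrier top",world("top",[(229,220),(326,229),(322,283),(224,274)],.045))
print("carrier scene",world("scene",[(317,213),(400,232),(390,262),(308,246)],.045))
print("well rims",world("top",[(251,249)],.045), "cup rim",world("top",[(298,248)],.107), "scene cup rim",world("scene",[(334.5,217)],.11))
print("pink",world("top",[(227.5,322)],.1),"jar cap",world("top",[(540,193)],.12))
print("bin near rim corners",world("top",[(272,188),(407,178)],-.06), "far",world("top",[(262,94),(396,84)],-.06))
print("pens/eggs",world("top",[(100,207),(171,207),(170,257),(98,252)],.07))
print("edge",world("top",[(50,212),(450,175),(620,161)],0))
cr=np.hstack([cv2.resize(t[205:295,210:340],None,fx=4,fy=4,interpolation=2)[:,:,:], ])
cv2.imwrite("pics/crop1.png",cr)
E
```

```text
top mat 0.44711965322494507 -0.3962368369102478 0.06468711048364639
scene mat 0.45082902908325195 -0.39473602175712585 0.06361927837133408
carrier top [[ 0.6288  0.1702  0.045 ]
 [ 0.5929 -0.0169  0.045 ]
 [ 0.4885  0.0007  0.045 ]
 [ 0.5231  0.1863  0.045 ]]
carrier scene [[ 0.5101 -0.0028  0.045 ]
 [ 0.5345  0.1888  0.045 ]
 [ 0.6139  0.1721  0.045 ]
 [ 0.5991 -0.0098  0.045 ]]
well rims [[0.5671 0.131  0.045 ]] cup rim [[0.5477 0.0389 0.107 ]] scene cup rim [[0.5579 0.0423 0.11  ]]
pink [[0.4259 0.1769 0.1   ]] jar cap [[ 0.6076 -0.422   0.12  ]]
bin near rim corners [[ 0.7196  0.0877 -0.06  ]
 [ 0.7151 -0.2066 -0.06  ]] far [[ 0.9451  0.0945 -0.06  ]
 [ 0.942  -0.2116 -0.06  ]]
pens/eggs [[0.6737 0.4215 0.07  ]
 [0.6591 0.2782 0.07  ]
 [0.5607 0.2839 0.07  ]
 [0.5836 0.4264 0.07  ]]
edge [[ 0.6967  0.5609  0.    ]
 [ 0.6947 -0.2864  0.    ]
 [ 0.6975 -0.6744  0.    ]]
```

View pics/crop1.png

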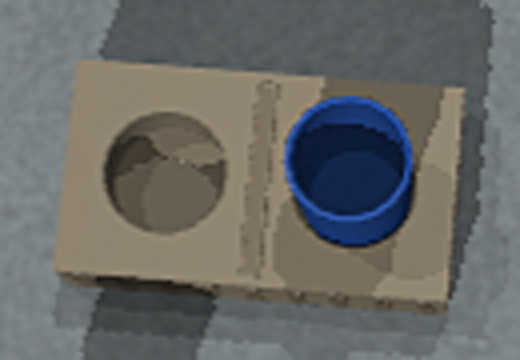

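The crop confirms the blue cup in the right-hand well: rim centre at about (350,158) in the crop, which is (297.5,244.5) in the full picture. The empty well is at crop (165,172). I'm moving above the cup now.

Emit:
{"method": "send_rows", "body": {"linear": [[0.022,-0.0164,0],[0.044,-0.0328,0],[0.044,-0.0328,0],[0.044,-0.0328,0],[0.044,-0.0328,0],[0.044,-0.0328,0],[0.044,-0.0328,0],[0.044,-0.0328,0]], "twist": [[0,0,0],[0,0,0],[0,0,0],[0,0,0],[0,0,0],[0,0,0],[0,0,0],[0,0,0]], "gripper": [100,100,100,100,100,100,100,100]}}

```text
time: 1.1
ee_pos: [0.4173, -0.1646, 0.2451]
tcp_rot: [180.0, 0.0, 20.9]
wrist_force: [0.3, -0.5, -0.2]
opening: 0.0856
grasp_force: 0.0
```

Emit:
{"method": "send_rows", "body": {"linear": [[0.044,-0.0328,0],[0.044,-0.0328,0],[0.044,-0.0328,0],[0.044,-0.0328,0],[0.022,-0.0164,0],[0,0,0],[0,0,0],[0,0,0]], "twist": [[0,0,0],[0,0,0],[0,0,0],[0,0,0],[0,0,0.7],[0,0,0.7],[0,0,0.7],[0,0,0]], "gripper": [100,100,100,100,100,100,100,100]}}

```text
time: 2.1
ee_pos: [0.5496, 0.0201, 0.2448]
tcp_rot: [-179.1, 0.1, 1.7]
wrist_force: [0.1, 0.9, -0.8]
opening: 0.0849
grasp_force: 0.0
```

```bash
python3 - <<'E'
from h import *
np.set_printoptions(precision=4,suppress=True)
o=bot.get_obs(); cv2.imwrite("pics/w1.png",camera("wrist")[:,:,::-1]); np.save("o1.npy",o,allow_pickle=True)
print(o["time"],np.array(o["ee_pos"]),np.array(o["tcp_rot"]))
print("carrier top",world("top",[(229.5,220),(326.2,227),(322,280),(224.2,272.5)],.045),world("top",[(251.2,248)],.045),world("top",[(297.5,244.5)],.11))
E
```

```text
2.1 [0.5496 0.0201 0.2448] [-179.0923    0.0644    1.7176]
carrier top [[ 0.6287  0.1692  0.045 ]
 [ 0.5969 -0.0177  0.045 ]
 [ 0.4943  0.0002  0.045 ]
 [ 0.5259  0.1858  0.045 ]] [[0.569  0.1305 0.045 ]] [[0.5536 0.0392 0.11  ]]
```

View pics/w1.png

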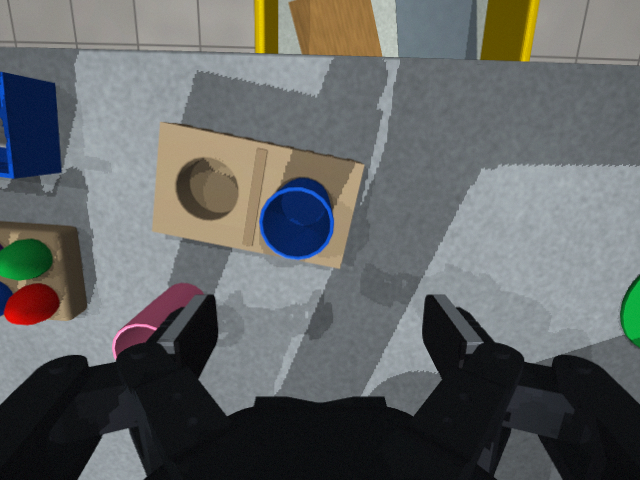

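Wrist view: the blue cup's rim is centred at (297,222) and the empty well at (207,188). The carrier's top corners are (162,123), (365,163), (342,268) and (152,233). The bin sits beyond the edge, with its walls at columns 266 and 530.

```bash
python3 - <<'E'
from h import *
np.set_printoptions(precision=4,suppress=True)
o=np.load("o1.npy",allow_pickle=True).item()
print(world("wrist",[(297,222)],.11,o),world("wrist",[(207,188)],.045,o))
c=world("wrist",[(162,123),(365,163),(342,268),(152,233)],.045,o); print(c,c.mean(0), np.degrees(np.arctan2(c[0]-c[1],1)[:2]))
for a,b in((0,1),(3,2)): d=c[a]-c[b]; print("yaw",np.degrees(np.arctan2(-d[0],d[1])))
print(world("wrist",[(266,54),(530,62)],-.06,o), world("wrist",[(100,50),(600,63)],0,o))
o=bot.get_obs(); print(np.array(o["ee_pos"]),np.array(o["tcp_rot"]))
E
```

```text
[[0.5573 0.0392 0.11  ]] [[0.572 0.13  0.045]]
[[ 0.6296  0.1677  0.045 ]
 [ 0.6    -0.0179  0.045 ]
 [ 0.496  -0.0017  0.045 ]
 [ 0.5258  0.1873  0.045 ]] [0.5628 0.0838 0.045 ] [ 1.6976 10.5141]
yaw -9.073035171340383
yaw -8.946110961198327
[[ 0.7107  0.0898 -0.06  ]
 [ 0.7114 -0.2082 -0.06  ]] [[ 0.6977  0.2433  0.    ]
 [ 0.7001 -0.2447  0.    ]]
[0.5496 0.0205 0.2449] [-179.0924    0.0526    1.7457]
```

Emit:
{"method": "send_rows", "body": {"linear": [[0.003,-0.009,0.0],[0.003,-0.0095,0.0],[0,0,0.03],[0,0,0.03],[0,0,0]], "twist": [[-0.09,0,0.17],[0,0,0],[0,0,0],[0,0,0],[0,0,0]], "gripper": [100,100,100,100,100]}}

```text
time: 2.78
ee_pos: [0.5546, 0.0216, 0.1835]
tcp_rot: [-179.2, 0.3, 1.8]
wrist_force: [-0.3, 0.4, 0.1]
opening: 0.0854
grasp_force: 0.0
```

```bash
python3 - <<'E'
from h import *
np.set_printoptions(precision=3,suppress=True)
o=bot.get_obs()
for k in("time","q","qd","ee_pos","tcp_rot","wrist_force","torque","joint_efforts"): print(k,np.array(o[k]))
E
```

```text
time 2.775
q [  1.818   5.088   3.345  88.515   0.839 179.989]
qd [-0.194 -1.076  3.772  2.026  0.013 -0.028]
ee_pos [0.555 0.022 0.183]
tcp_rot [-179.161    0.257    1.829]
wrist_force [-0.278  0.358  0.15 ]
torque [-0.022 -0.015 -0.018]
joint_efforts [ -0.017 -51.565  45.047  -0.757   0.047   0.001]
```

Joint 6 is at its +180 limit, because yaw = q1+180−q6. I'll use a positive yaw of about 25° for the cup instead.

Emit:
{"method": "send_rows", "body": {"linear": [[0,0,0],[0,0,0],[0,0,0],[0,0,0]], "twist": [[0,0,-0.8],[0,0,-0.8],[0,0,-0.8],[0,0,0]], "gripper": [100,100,100,100]}}

```text
time: 3.28
ee_pos: [0.5561, 0.0214, 0.187]
tcp_rot: [-179.3, -0.4, 25.8]
wrist_force: [0.5, -0.7, -0.8]
opening: 0.0858
grasp_force: 0.0
```

Emit:
{"method": "send_rows", "body": {"linear": [[0.0077,-0.0158,0.02],[0,0,0.02],[0,0,0]], "twist": [[-0.07,-0.04,0],[0,0,0],[0,0,0]], "gripper": [100,100,100]}}

```text
time: 3.65
ee_pos: [0.5551, 0.0393, 0.1452]
tcp_rot: [-179.9, 0.2, 25.7]
wrist_force: [0.3, 0.1, -0.0]
opening: 0.0854
grasp_force: 0.0
```

Emit:
{"method": "send_rows", "body": {"linear": [[0,0,0.025],[0,0,0.025],[0,0,0.015],[0,0,0],[0,0,0]], "twist": [[0,0,0],[0,0,0],[0,0,0],[0,0,0],[0,0,0]], "gripper": [100,100,100,100,90], "grip_force": 25}}

```text
time: 4.28
ee_pos: [0.5561, 0.039, 0.0821]
tcp_rot: [-180.0, 0.0, 25.8]
wrist_force: [0.2, -0.2, 0.3]
opening: 0.0768
grasp_force: 0.0
```

Emit:
{"method": "send_rows", "body": {"linear": [[0,0,0],[0,0,0],[0,0,0],[0,0,0],[0,0,0],[0,0,0],[0,0,0],[0,0,0]], "twist": [[0,0,0],[0,0,0],[0,0,0],[0,0,0],[0,0,0],[0,0,0],[0,0,0],[0,0,0]], "gripper": [80,74,70,65,60,55,50,50]}}

```text
time: 5.28
ee_pos: [0.5556, 0.0391, 0.0811]
tcp_rot: [-179.9, 0.1, 25.8]
wrist_force: [-0.8, 0.3, 6.0]
opening: 0.0567
grasp_force: 26.6
```

Emit:
{"method": "send_rows", "body": {"linear": [[0,0,-0.01],[0,0,-0.01],[0,0,-0.015],[0,0,-0.02],[0,0,-0.025],[0,0,-0.025],[0,0,-0.015],[0,0,0]], "twist": [[0,0,0],[0,0,0],[0,0,0],[0,0,0],[0,0,0],[0,0,0],[0,0,0],[0,0,0]], "gripper": [50,50,50,50,50,50,50,50]}}

```text
time: 6.28
ee_pos: [0.5562, 0.039, 0.202]
tcp_rot: [-180.0, -0.0, 25.8]
wrist_force: [1.2, -0.5, -0.9]
opening: 0.0569
grasp_force: 26.9
```

```bash
python3 - <<'E'
from h import *
i=camera("scene")[:,:,::-1]; cv2.imwrite("pics/s2.png",cv2.resize(i[100:320,230:480],None,fx=2.4,fy=2.4))
o=bot.get_obs(); print(o["ee_pos"],o["grasp_force"])
E
```

```text
[0.55583963 0.038956   0.20080443] 26.92088630592126
```

View pics/s2.png

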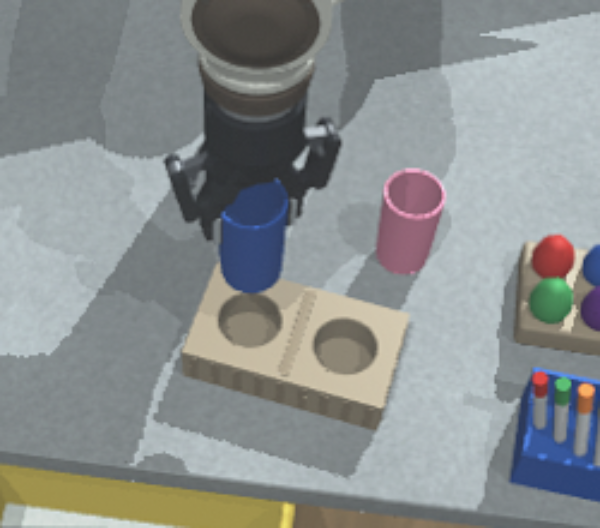

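The picture shows the cup clear of the carrier, upright between the fingers at about (252,235). The carrier is still flat at (300,345). Next I carry the cup to the mat.

Emit:
{"method": "send_rows", "body": {"linear": [[-0.0142,0.0172,0],[-0.0285,0.0345,0],[-0.0285,0.0345,0],[-0.0285,0.0345,0],[-0.0285,0.0345,0],[-0.0285,0.0345,0],[-0.0285,0.0345,0],[-0.0285,0.0345,0]], "twist": [[0,0,0],[0,0,0],[0,0,0],[0,0,0],[0,0,0],[0,0,0],[0,0,0],[0,0,0]], "gripper": [50,50,50,50,50,50,50,50]}}

```text
time: 7.32
ee_pos: [0.4749, -0.2881, 0.1995]
tcp_rot: [-179.8, 0.1, 25.8]
wrist_force: [1.5, 0.3, -1.0]
opening: 0.0567
grasp_force: 26.9
```

Emit:
{"method": "send_rows", "body": {"linear": [[-0.0285,0.0345,0],[-0.0285,0.0345,0],[-0.0142,0.0172,0.01],[0,0,0.02],[0,0,0.02],[0,0,0.02],[0,0,0]], "twist": [[0,0,0],[0,0,0],[0,0,0],[0,0,0],[0,0,0],[0,0,0],[0,0,0]], "gripper": [50,50,50,50,50,50,50]}}

```text
time: 8.2
ee_pos: [0.4483, -0.3942, 0.1281]
tcp_rot: [-179.7, 0.2, 25.8]
wrist_force: [0.7, 1.4, 0.3]
opening: 0.0568
grasp_force: 27.2
```

Emit:
{"method": "send_rows", "body": {"linear": [[0,0,0.02],[0,0,0.015],[0,0,0.008],[0,0,0.004],[0,0,0]], "twist": [[0,0,0],[0,0,0],[0,0,0],[0,0,0],[0,0,0]], "gripper": [50,50,50,50,50]}}

```text
time: 8.82
ee_pos: [0.4491, -0.3955, 0.084]
tcp_rot: [-179.9, 0.1, 25.8]
wrist_force: [0.6, 0.8, -1.0]
opening: 0.0574
grasp_force: 27.2
```

Emit:
{"method": "send_rows", "body": {"linear": [[0,0,0.002],[0,0,0]], "twist": [[0,0,0],[0,0,0]], "gripper": [50,50]}}

```text
time: 9.07
ee_pos: [0.449, -0.3955, 0.082]
tcp_rot: [-179.9, 0.1, 25.8]
wrist_force: [0.6, -0.3, -0.4]
opening: 0.0569
grasp_force: 27.2
```

Emit:
{"method": "send_rows", "body": {"linear": [[0,0,0.002],[0,0,0],[0,0,0.0015],[0,0,0]], "twist": [[0,0,0],[0,0,0],[0,0,0],[0,0,0]], "gripper": [50,50,50,50]}}

```text
time: 9.57
ee_pos: [0.4489, -0.3954, 0.0782]
tcp_rot: [-179.9, 0.1, 25.8]
wrist_force: [0.2, -0.1, -1.6]
opening: 0.0566
grasp_force: 27.2
```

Emit:
{"method": "send_rows", "body": {"linear": [[0,0,0.001],[0,0,0],[0,0,0.001],[0,0,0]], "twist": [[0,0,0],[0,0,0],[0,0,0],[0,0,0]], "gripper": [50,50,50,50]}}

```text
time: 10.07
ee_pos: [0.4491, -0.3954, 0.0772]
tcp_rot: [-180.0, 0.1, 25.8]
wrist_force: [-0.7, 2.1, 4.8]
opening: 0.0567
grasp_force: 27.6
```

Contact (+5 to 6 N), so the cup is on the mat. I'll release slowly.

Emit:
{"method": "send_rows", "body": {"linear": [[0,0,0],[0,0,0],[0,0,0],[0,0,0],[0,0,0],[0,0,0],[0,0,0],[0,0,0]], "twist": [[0,0,0],[0,0,0],[0,0,0],[0,0,0],[0,0,0],[0,0,0],[0,0,0],[0,0,0]], "gripper": [66,69,74,80,90,100,100,100]}}

```text
time: 11.08
ee_pos: [0.449, -0.3955, 0.0763]
tcp_rot: [-179.9, 0.1, 25.8]
wrist_force: [-0.1, -0.2, -0.8]
opening: 0.0855
grasp_force: 0.0
```

Emit:
{"method": "send_rows", "body": {"linear": [[0,0,-0.01],[0,0,-0.02],[0,0,-0.03],[0,0,-0.04],[0,0,-0.04],[0,0,0]], "twist": [[0,0,0],[0,0,0],[0,0,0],[0,0,0],[0,0,0],[0,0,0]], "gripper": [100,100,100,100,100,100]}}

```text
time: 11.82
ee_pos: [0.4502, -0.3963, 0.2208]
tcp_rot: [179.7, -0.1, 25.8]
wrist_force: [-0.3, -0.6, -0.4]
opening: 0.0856
grasp_force: 0.0
```

```bash
python3 - <<'E'
from h import *
np.set_printoptions(precision=4,suppress=True)
o=bot.get_obs(); i=camera("wrist")[:,:,::-1]; cv2.imwrite("pics/w3.png",i); np.save("o3.npy",o,allow_pickle=True)
print(o["time"],o["q"],o["ee_pos"])
E
```

```text
11.825 [-41.3343  11.2187  14.3106  92.8267  -0.0559 112.8802] [ 0.4502 -0.3963  0.2208]
```

View pics/w3.png

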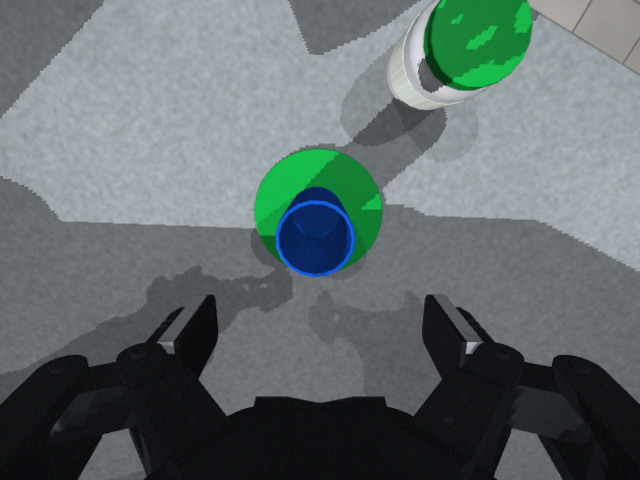

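The wrist view shows the cup upright on the mat: rim at (315,238), mat at (318,208), offset only by perspective. Now back to the carrier, with the tool turned to about yaw 171 so that the fingers enter both wells.

Emit:
{"method": "send_rows", "body": {"linear": [[0.0155,-0.0192,0],[0.031,-0.0383,0],[0.031,-0.0383,0],[0.031,-0.0383,0],[0.031,-0.0383,0],[0.031,-0.0383,0],[0.031,-0.0383,0],[0.031,-0.0383,0]], "twist": [[0,0,0],[0,0,0],[0,0,0],[0,0,0],[0,0,0],[0,0,0],[0,0,0],[0,0,0]], "gripper": [100,100,100,100,100,100,100,100]}}

```text
time: 12.88
ee_pos: [0.5328, -0.033, 0.2152]
tcp_rot: [-179.9, 0.2, 25.8]
wrist_force: [0.9, 0.1, 0.9]
opening: 0.0856
grasp_force: 0.0
```

Emit:
{"method": "send_rows", "body": {"linear": [[0.031,-0.0383,0],[0.031,-0.0383,0],[0.0155,-0.0192,0],[0,0,0],[0,0,0],[0,0,0],[0,0,0],[0,0,0]], "twist": [[0,0,0],[0,0,0],[0,0,0],[0,0,-1.0],[0,0,-1.0],[0,0,-1.0],[0,0,-1.0],[0,0,-1.0]], "gripper": [100,100,100,100,100,100,100,100]}}

```text
time: 13.88
ee_pos: [0.5606, 0.0852, 0.2151]
tcp_rot: [-179.8, 0.0, 76.2]
wrist_force: [0.2, 0.2, -0.5]
opening: 0.0852
grasp_force: 0.0
```

Emit:
{"method": "send_rows", "body": {"linear": [[0,0,0],[0,0,0],[0,0,0],[0,0,0],[0,0,0],[0,0,0],[0,0,0],[0,0,0]], "twist": [[0,0,-1.0],[0,0,-1.0],[0,0,-1.0],[0,0,-1.0],[0,0,-1.0],[0,0,-1.0],[0,0,-1.0],[0,0,-1.0]], "gripper": [100,100,100,100,100,100,100,100]}}

```text
time: 14.88
ee_pos: [0.5606, 0.0852, 0.2151]
tcp_rot: [-179.9, -0.2, 156.1]
wrist_force: [0.9, -0.2, 0.2]
opening: 0.0851
grasp_force: 0.0
```

Emit:
{"method": "send_rows", "body": {"linear": [[0,0,0],[0,0,0],[0,0,0]], "twist": [[0,0,-1.0],[0,0,-0.5],[0,0,0]], "gripper": [100,100,100]}}

```text
time: 15.25
ee_pos: [0.5608, 0.085, 0.2153]
tcp_rot: [-180.0, -0.2, 170.8]
wrist_force: [0.2, -0.5, -0.6]
opening: 0.0855
grasp_force: 0.0
```

```bash
python3 - <<'E'
from h import *
o=bot.get_obs(); i=camera("wrist")[:,:,::-1]; cv2.imwrite("pics/w4.png",i); np.save("o4.npy",o,allow_pickle=True)
print(o["time"],o["q"],o["ee_pos"],o["tcp_rot"])
E
```

```text
15.25 [8.59520746e+00 7.03329042e+00 8.97557415e+00 9.21557791e+01
 4.93026643e-02 1.78153637e+01] [0.56076569 0.0849957  0.21530462] [-179.98161911   -0.21834188  170.77971692]
```

View pics/w4.png

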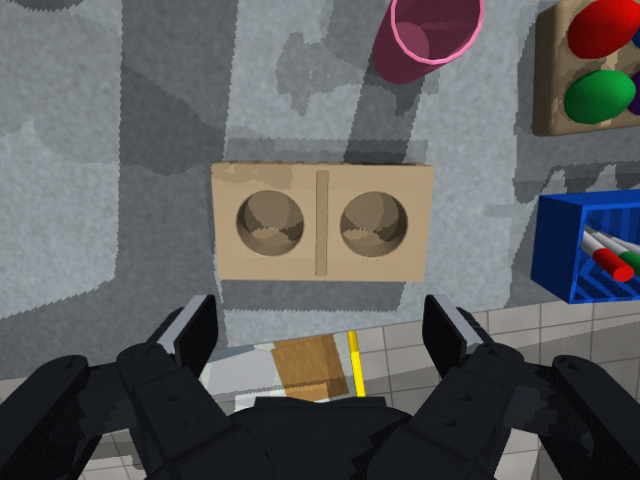

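The view shows the wells at (270,222) and (374,223), level in the image, so the tool is aligned with the carrier's long axis.

```bash
python3 - <<'E'
from h import *
np.set_printoptions(precision=4,suppress=True)
o=np.load("o4.npy",allow_pickle=True).item()
w=world("wrist",[(270,222),(374,223)],.045,o); print(w,w.mean(0)); d=w[1]-w[0]; print(np.linalg.norm(d),np.degrees(np.arctan2(-d[0],d[1])))
c=world("wrist",[(213,164),(434,166),(425,281),(219,280)],.045,o); print(c.mean(0))
E
```

```text
[[0.5534 0.041  0.045 ]
 [0.5688 0.1314 0.045 ]] [0.5611 0.0862 0.045 ]
0.09170794689490018 -9.708988168340115
[0.5638 0.0864 0.045 ]
```

Emit:
{"method": "send_rows", "body": {"linear": [[0,0,0.02],[0,0,0.04],[0,0,0.04],[0,0,0.03],[0,0,0.02],[0,0,0.01],[0,0,0]], "twist": [[0,0,0],[0,0,0],[0,0,0],[0,0,0],[0,0,0],[0,0,0],[0,0,0]], "gripper": [100,100,100,100,100,100,100]}}

```text
time: 16.18
ee_pos: [0.5609, 0.0845, 0.0559]
tcp_rot: [-180.0, -0.2, 170.7]
wrist_force: [-0.4, 0.9, 1.5]
opening: 0.085
grasp_force: 0.0
```

Emit:
{"method": "send_rows", "body": {"linear": [[0,0,0.01],[0,0,0.01],[0,0,0.005],[0,0,0]], "twist": [[0,0,0],[0,0,0],[0,0,0],[0,0,0]], "gripper": [100,100,100,100]}}

```text
time: 16.68
ee_pos: [0.5611, 0.0843, 0.0308]
tcp_rot: [-180.0, -0.2, 170.8]
wrist_force: [0.0, -0.4, -0.5]
opening: 0.0852
grasp_force: 0.0
```

Emit:
{"method": "send_rows", "body": {"linear": [[-0.0016,-0.01,0],[-0.0032,-0.02,0],[-0.0032,-0.02,0],[-0.0032,-0.02,0],[-0.0032,-0.02,0],[-0.0032,-0.02,0],[-0.0032,-0.02,0],[-0.0032,-0.02,0]], "twist": [[0,0,0],[0,0,0],[0,0,0],[0,0,0],[0,0,0],[0,0,0],[0,0,0],[0,0,0]], "gripper": [100,100,100,100,100,100,100,100]}}

```text
time: 17.68
ee_pos: [0.561, -0.0689, 0.0312]
tcp_rot: [180.0, -0.1, 170.8]
wrist_force: [-0.4, -0.0, 0.9]
opening: 0.0852
grasp_force: 0.3
```

Emit:
{"method": "send_rows", "body": {"linear": [[-0.0016,-0.01,0],[0,0,0],[0,0,0]], "twist": [[0,0,0],[0,0,-0.93],[0,0,0]], "gripper": [100,100,100]}}

```text
time: 18.05
ee_pos: [0.561, -0.0779, 0.0311]
tcp_rot: [180.0, -0.1, -180.0]
wrist_force: [-1.3, 0.7, -0.1]
opening: 0.0859
grasp_force: 0.0
```

Emit:
{"method": "send_rows", "body": {"linear": [[-0.01,0,0],[-0.015,0,0],[-0.015,0,0],[-0.015,0,0],[-0.015,0,0],[-0.01,0,0],[0,0,0]], "twist": [[0,0,0],[0,0,0],[0,0,0],[0,0,0],[0,0,0],[0,0,0],[0,0,0]], "gripper": [100,100,100,100,100,100,100]}}

```text
time: 18.92
ee_pos: [0.6415, -0.0774, 0.0307]
tcp_rot: [180.0, -0.1, -179.9]
wrist_force: [-0.5, 0.8, 0.4]
opening: 0.0854
grasp_force: 0.0
```

```bash
python3 - <<'E'
from h import *
o=bot.get_obs(); i=camera("top")[:,:,::-1]; cv2.imwrite("pics/t5.png",cv2.resize(i[150:310,230:430],None,fx=3,fy=3))
print(o["time"],o["ee_pos"],o["tcp_rot"])
E
```

```text
18.925 [ 0.64154355 -0.07737236  0.0307355 ] [ 1.79973131e+02 -1.26016765e-01 -1.79949885e+02]
```

View pics/t5.png

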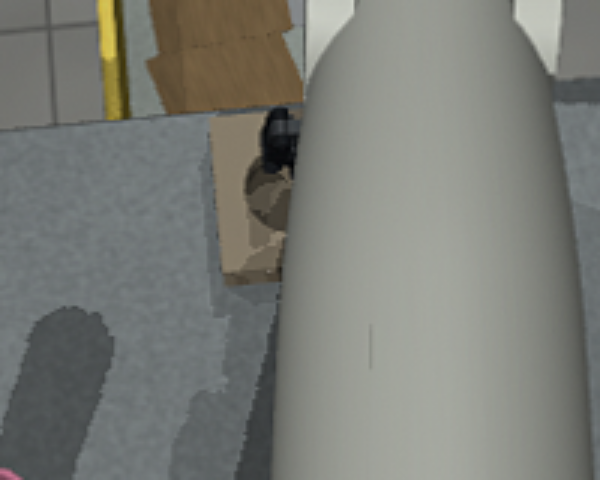

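The crop shows the carrier squared up near the edge, with its left-front top corner at crop (210,117), which is full-frame (300,189), and left-rear at crop (224,273), full-frame (304.7,241).

```bash
python3 - <<'E'
from h import *
print(world("top",[(300,189),(304.7,241)],.045))
E
```

```text
[[0.67844332 0.02641785 0.045     ]
 [0.57306515 0.02631204 0.045     ]]
```

Emit:
{"method": "send_rows", "body": {"linear": [[0.008,0.005,0],[0,0,-0.01],[0,0,-0.02],[0,0,-0.025],[0,0,-0.02],[0.03,0,0],[0.04,0,0],[0.021,0,0]], "twist": [[0,0,0],[0,0,0],[0,0,0],[0,0,0],[0,0,0],[0,0,0],[0,0,0],[0,0,0]], "gripper": [100,100,100,100,100,100,100,100]}}

```text
time: 19.98
ee_pos: [0.5411, -0.0729, 0.1083]
tcp_rot: [180.0, -0.0, -179.9]
wrist_force: [0.5, -0.9, 0.7]
opening: 0.0855
grasp_force: 0.0
```

Emit:
{"method": "send_rows", "body": {"linear": [[0,0,0],[0,0,0.025],[0,0,0.025],[0,0,0.02],[0,0,0.01],[0,0,0]], "twist": [[0,0,0],[0,0,0],[0,0,0],[0,0,0],[0,0,0],[0,0,0]], "gripper": [100,100,100,100,100,100]}}

```text
time: 20.72
ee_pos: [0.5423, -0.0727, 0.0263]
tcp_rot: [180.0, -0.1, -179.9]
wrist_force: [0.1, 0.2, -0.2]
opening: 0.0852
grasp_force: 0.0
```

Emit:
{"method": "send_rows", "body": {"linear": [[-0.01,0,0],[-0.012,0,0],[-0.018,0,0],[-0.028,0,0],[-0.036,0,0],[-0.036,0,0],[-0.028,0,0],[-0.006,0,0]], "twist": [[0,0,0],[0,0,0],[0,0,0],[0,0,0],[0,0,0],[0,0,0],[0,0,0],[0,0,0]], "gripper": [100,100,100,100,100,100,100,100]}}

```text
time: 21.72
ee_pos: [0.7177, -0.0723, 0.0254]
tcp_rot: [180.0, -0.1, -179.9]
wrist_force: [-0.8, 0.1, 0.2]
opening: 0.0854
grasp_force: 0.0
```

Emit:
{"method": "send_rows", "body": {"linear": [[0,0,0],[0.01,0,-0.02],[0.02,0,-0.04],[0.04,0,-0.04],[0.04,0,-0.04],[0.04,0,0],[0.04,0,0],[0,0,0]], "twist": [[0,0,0],[0,0,0],[0,0,0],[0,0,0],[0,0,0],[0,0,0],[0,0,0],[0,0,0]], "gripper": [100,100,100,100,100,100,100,100]}}

```text
time: 22.72
ee_pos: [0.5233, -0.0728, 0.1687]
tcp_rot: [180.0, 0.0, -179.9]
wrist_force: [0.7, 0.0, 0.4]
opening: 0.0856
grasp_force: 0.0
```

```bash
python3 - <<'E'
from h import *
o=bot.get_obs(); i=camera("scene")[:,:,::-1]; cv2.imwrite("pics/s6.png",i)
print(o["time"],o["ee_pos"],o["wrist_force"])
E
```

```text
22.725 [ 0.5232899  -0.07280934  0.16873997] [0.68106399 0.04485713 0.42566145]
```

View pics/s6.png

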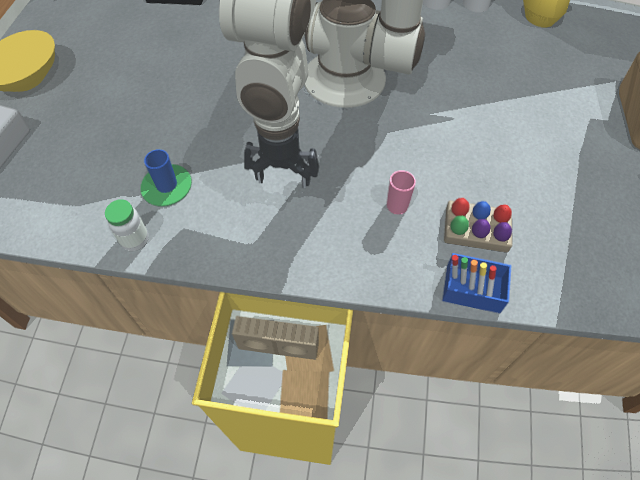

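The scene view shows the cup upright on the mat at (160,172) and the carrier in the bin near (277,335), apparently standing against the near wall. I'll clear the view and check its pose, since x in the bin frame must exceed 5 mm.

Emit:
{"method": "send_rows", "body": {"linear": [[0,-0.02,-0.02],[0,-0.04,-0.02],[0,-0.04,-0.02],[0,-0.04,0],[0,-0.04,0],[0,-0.04,0],[0,0,0]], "twist": [[0,0,0],[0,0,0],[0,0,0],[0,0,0],[0,0,0],[0,0,0],[0,0,0]], "gripper": [100,100,100,100,100,100,100]}}

```text
time: 23.65
ee_pos: [0.5265, -0.2952, 0.2261]
tcp_rot: [180.0, -0.1, 179.9]
wrist_force: [0.3, 1.6, 0.6]
opening: 0.0852
grasp_force: 0.0
```

```bash
python3 - <<'E'
from h import *
s=camera("scene")[:,:,::-1]; t=camera("top")[:,:,::-1]
a=cv2.resize(s[285:385,200:360],None,fx=5,fy=3,interpolation=2)[:300]
b=cv2.resize(t[80:200,250:420],(800,300),interpolation=2)
cv2.imwrite("pics/c7.png",np.vstack([a,b]));cv2.imwrite("pics/s7.png",s);cv2.imwrite("pics/t7.png",t)
E
```

```text
(no output)
```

View pics/c7.png

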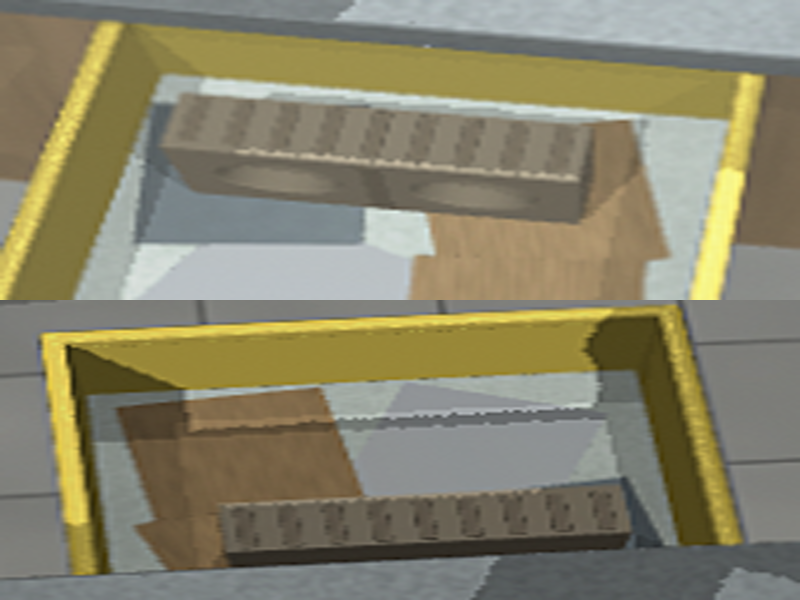

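The crop shows the carrier standing on its long side on the bin floor, clear of the near wall. The cup's neighbours are untouched. Computing its position:

```bash
python3 - <<'E'
from h import *
np.set_printoptions(precision=4,suppress=True)
print(world("scene",[(237,316.7),(318.6,326.7),(232.6,332.5),(316.5,346)],-.07))
print(world("top",[(297.8,180.5),(383.5,173),(296.5,162),(382.5,153)],-.07))
print("near rim scene",world("scene",[(222,293),(350,311)],-.06))
for n in("7",):
    s=cv2.imread("pics/s0.png") if 0 else None
a=cv2.imread("pics/scene0.png").astype(int);b=cv2.imread("pics/s7.png").astype(int)
for k,(y,Y,x,X) in dict(jar=(195,250,100,150),pens=(250,315,435,515),eggs=(190,250,440,515)).items(): print(k,np.abs(a-b)[y:Y,x:X].mean())
o=bot.get_obs(); print(o["time"],o["wrist_force"])
E
```

```text
[[ 0.7409 -0.1547 -0.07  ]
 [ 0.7381  0.0332 -0.07  ]
 [ 0.7799 -0.1563 -0.07  ]
 [ 0.7839  0.0351 -0.07  ]]
[[ 0.7345  0.0308 -0.07  ]
 [ 0.7343 -0.1582 -0.07  ]
 [ 0.7775  0.0301 -0.07  ]
 [ 0.781  -0.1616 -0.07  ]]
near rim scene [[ 0.692  -0.2    -0.06  ]
 [ 0.6945  0.099  -0.06  ]]
jar 15.765939393939394
pens 1.9123076923076923
eggs 2.0757037037037036
23.75 [-0.009   0.6502  0.0899]
```

```bash
python3 -c "
from workcell import ticket
print(ticket.job_done())"
```

```text
the job is handed in; nothing more can be done
None
```

I handed the job in; no verdict came back, but the last pictures show the blue cup upright on the green mat, the carrier at rest inside the yellow bin (standing on its long side, underside middle about 120 mm below the counter top), and the jar, pen box and eggs apparently unmoved.

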